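# Level the dye scale and load the ordered tin

### The arm

A 7-joint arm with a two-finger parallel gripper is mounted at the origin on the work surface. World frame = base frame: x ahead of the robot, y to its left, z up, the work surface at z = 0. Lengths are in m, angles in rad, forces in N, time in s.
With the tool pointing down it reaches from about 0.4 to 0.875 m from the base axis. Payload 6.5 kg.
Tool frame: the origin (TCP) lies midway between the tips of the shut fingers; the grasp point (between the pads) lies 19 mm behind it; z points along the fingers, x is the direction in which the jaws open and shut, and the axes are right-handed (so a half turn about z gives the same grasp; the last joint's range is limited). The gripper opens to 88 mm and grips with 3 to 60 N. Pads are 18 mm wide; open, the fingers measure 123 mm over their backs; the gripper's body (75 mm by 187 mm) begins 45 mm behind the grasp point.
Start: joints at [-1.382, 0.536, -0.004, 1.538, 0.003, 1.067, -0.071], TCP at [0.164, 0.629, 0.239] pointing down, gripper open.
Joint ranges: [-2.7, 2.7], [-0.37, 2.16], [-1.27, 1.26], [0.24, 2.4], [-1.31, 4.45], [0.19, 1.91], [-2.76, 2.76]. Speed limits (rad/s): [2.39, 2.39, 3.14, 3.14, 3.14, 3.14, 3.14].

### API

Orientations are given as a unit quaternion [w, x, y, z].
In Python, from bench import env, imaging gives the robot as it stands.
- The arm moves only by the tool move_arm, never from a script. Its argument "deltas" is text: rows parted by semicolons, each of 7 numbers parted by spaces: the turn, a rotation vector about the tool's x, y, z in degrees, then the shift along the tool's x, y, z in cm, then the finger opening in cm, from 0 to 8.81. A call has 1 to 5 rows; each row shifts and turns the pose as measured when the row begins, along the tool's axes as they then stand; what a row does not reach is not made up. A row lasts 1/8 s, in which the tool goes at most 62.5 mm and 10.7 degrees, less where a joint would pass 70% of its speed; a pose out of reach is approached as far as the arm can. A call with a gripper value outside its range is refused whole. The fingers move at their own pace and stop on an object; "squeeze" is the grip in N (left out, the last holds). Time passes only in rows, so rows that do not move let the fingers close. It gives the time, the measured TCP pose, the force and the opening at its end, in the units of the state.
- env.sense(): the state, without advancing time (a new reading comes with each control period).
- imaging.capture(name): name is "scene" or "top" or "wrist"; returns a dict with "img" (480x640x3 uint8, red, green, blue), "K" (3x3 intrinsics, pixels), "view" (4x4, takes a point from world to camera coordinates); the wrist camera has in their place "hand_eye" (4x4, takes a point from camera to tool coordinates, whose origin is the TCP and whose axes are the tool frame's). Camera axes: x right, y down, z forward; pixel columns grow to the right and rows downward; lengths in m; the calibration is good to about 2 mm. A picture is of the moment at which its call begins: read the wrist's pose just before it. There is no depth.
- env.hand_in(): hands the job in, once; it reports no verdict.
Trained networks look in a picture, given as the dict that the camera call returned (one of the last four; its "shot" number tells which), for a name from the list of things; names that differ only in an ending like _2 or _b are one class to them, and where a whole thing is asked for, a point or a joint stands for the part that bears it (a point fixed in the world has none). Each returns a list of dicts, best first, with "p" (0 to 1); they miss things now and then, are a little off and sometimes report something else, mostly with a low value. They report only what shows in the picture. A call takes as long as a camera call. They do not tell look-alikes from the thing itself.
- imaging.spot_in(picture, target): "extent" ([centre column, centre row, width, height] in pixels, round what is visible of it).
- imaging.masks_of(picture, target): "mask" (480x640 bool, what is visible of it) and "extent" ([centre column, centre row, width, height] in pixels, round what is visible of it).
- imaging.place_of(picture, target): "pixel" ([column, row] in pixels: a listed point, or the origin of a listed thing).
The state is a dict: "clock": time; "q": joint angles; "qd": joint speeds; "joint_efforts": joint torques, N m; "eef_pos": TCP position; "tool_rot": TCP orientation; "force": force on the tool from outside, world axes, zero at the start; "moment": the same for the moment, N m; "opening": opening from 0.0 (shut) to 1.0 (fully open).
Only numpy, scipy, OpenCV 4.12 (cv2) and the standard library are available. Lean on these libraries where they do the work, as an engineer would, in place of code of your own. Each camera call takes 0.05 s, during which the arm holds its last target. There are 200 camera calls.

### The job

Level the weighing plate by turning its two wing knobs, whichever need it and whichever way, until both front corners are flush with their yellow posts. Then take the dye tin whose colour matches the sample board on the clipboard and set it down gently, upright, inside the ring on the plate. Leave the other tins and everything else on the bench where they stand.

Things in the scene. Friction and masses are not known exactly. Their poses are not given: they have to be found in the camera images.
- tin_red: loose upright oblong dye tin, bare metal with a red band and red top, 84 mm (its x) by 52 mm (its y) by 110 mm tall, plus a white cap 30 mm across and 12 mm high in the middle of the top; about 0.3 to 0.6 kg; origin at the centre of its underside, z up
- tin_yellow: loose upright oblong dye tin, bare metal with a yellow band and yellow top, 84 mm (its x) by 52 mm (its y) by 110 mm tall, plus a white cap 30 mm across and 12 mm high in the middle of the top; about 0.3 to 0.6 kg; origin at the centre of its underside, z up
- tin_blue: loose upright oblong dye tin, bare metal with a blue band and blue top, 84 mm (its x) by 52 mm (its y) by 110 mm tall, plus a white cap 30 mm across and 12 mm high in the middle of the top; about 0.3 to 0.6 kg; origin at the centre of its underside, z up
- card_red: fixed flat sample board, 100 x 80 x 5 mm, white with a red field; one of the three boards lies on the clipboard, the other two on the grey tray; origin at the centre of its underside
- card_yellow: fixed flat sample board, 100 x 80 x 5 mm, white with a yellow field; one of the three boards lies on the clipboard, the other two on the grey tray; origin at the centre of its underside
- card_blue: fixed flat sample board, 100 x 80 x 5 mm, white with a blue field; one of the three boards lies on the clipboard, the other two on the grey tray; origin at the centre of its underside
- clipboard: fixed brown wooden clipboard with a steel clip, 150 x 120 x 8 mm, flat on the bench, origin at the centre of its underside; the sample board on it (centred about 12 mm from this origin) is the order
- scale: fixed grey base of the weighing platform, 300 x 240 mm, with a white display housing (90 mm high) along its far (+x) edge; origin at the centre of its underside, -x is its front. Two yellow posts stand at the front corners of the plate: their tops are 50 mm above the bench, flush with the yellow plate corners when the plate is level
- plate: square aluminium weighing plate, 200 x 200 x 8 mm, with a black ring of 150 mm diameter marked round its middle; origin at the centre of its upper face (50 mm above the bench when level), z is its normal. It tips about a pivot at the middle of its rear edge; its front corners are raised and lowered by the two knobs; its front edge may be up to about 20 mm high or low
- knob_left: red wing knob by the left front corner of the plate (+y side); stays where left (0.12 N m). Grip the wing: a bar 72 mm long (knob's x), 14 mm thick (y), 4 to 46 mm above the origin, on the axis, 54 mm above the bench. Clockwise from above raises that corner, anticlockwise lowers it, about 6 mm a radian; up to half a turn needed
- knob_right: green wing knob by the right front corner of the plate (-y side); stays where left (0.12 N m). Grip the wing: a bar 72 mm long (knob's x), 14 mm thick (y), 4 to 46 mm above the origin, on the axis, 54 mm above the bench (up to 4 mm off and 6 deg leaning while the left corner is off). Clockwise from above raises that corner, anticlockwise lowers it, about 6 mm a radian; up to half a turn needed
- tilt_left (a joint): tilt of the plate due to the left foot, rad: 0 when its left front corner is level, positive when that corner is too high; grows 0.035 per radian of clockwise turn of the left knob
- corner_left (a point): upper face of the plate at its left front corner; 50 mm above the bench when level
- tilt_right (a joint): tilt of the plate due to the right foot, rad: 0 when its right front corner is level, positive when that corner is too high; grows 0.035 per radian of clockwise turn of the right knob
- corner_right (a point): upper face of the plate at its right front corner; 50 mm above the bench when level
- beaker: white open plastic beaker, 76 mm across, 95 mm tall; loose bystander, origin at the centre of its underside
- jar: amber jar with black lid, 72 mm across, 90 mm tall; loose bystander, origin at the centre of its underside
- bowl: steel bowl, 130 mm across, 50 mm tall; loose bystander, origin at the centre of its underside
- spoon: steel spoon lying flat, 160 mm long; loose bystander, origin near its middle, on its underside
- brush: brush lying flat, 190 mm long; loose bystander, origin near its middle, on its underside
- bottle: clear bottle with blue cap, 66 mm across, 170 mm tall; loose bystander, origin at the centre of its underside
There are look-alikes about, which are no part of the job. Leave any turquoise look-alike of the tin_red alone. Leave any purple or turquoise look-alike of the tin_blue alone.

How it is judged:
At the end, for the whole second after the job is handed in: The plate is level within 1.7 degrees (0.03 rad); the tin with the colour of the board on the clipboard stands upright on the plate, at rest, its centre within 35 mm of the plate's centre; the other tins are within 30 mm and the bystanders within 40 mm of where they started (angle between plate's own z axis and vertical below 0.03 rad and ((horizontal distance between card_red and clipboard below 0.04 m and horizontal distance between tin_red and plate below 0.035 m and z of tin_red in the frame of plate between -0.006 and 0.006 m and angle between tin_red's own z axis and vertical below 0.06 rad and linear speed of tin_red below 0.02 m/s and distance of each of tin_yellow, tin_blue from where it was at the start of the episode below 0.03 m) or (horizontal distance between card_yellow and clipboard below 0.04 m and horizontal distance between tin_yellow and plate below 0.035 m and z of tin_yellow in the frame of plate between -0.006 and 0.006 m and angle between tin_yellow's own z axis and vertical below 0.06 rad and linear speed of tin_yellow below 0.02 m/s and distance of each of tin_red, tin_blue from where it was at the start of the episode below 0.03 m) or (horizontal distance between card_blue and clipboard below 0.04 m and horizontal distance between tin_blue and plate below 0.035 m and z of tin_blue in the frame of plate between -0.006 and 0.006 m and angle between tin_blue's own z axis and vertical below 0.06 rad and linear speed of tin_blue below 0.02 m/s and distance of each of tin_red, tin_yellow from where it was at the start of the episode below 0.03 m)) and distance of each of beaker, jar, bowl, spoon, brush, bottle from where it was at the start of the episode below 0.04 m); the robot touches nothing.
It fails at once if a tin is set on the plate before the plate is level (over 2.3 degrees) (angle between plate's own z axis and vertical above 0.04 rad and contact force between any of tin_red, tin_yellow, tin_blue and plate above 0.5 N).
It fails at once if a tin is dropped or slammed on the plate (over 50 N) (contact force between any of tin_red, tin_yellow, tin_blue and plate above 50 N).
It fails at once if a tin that was not ordered is moved by more than 30 mm ((horizontal distance between card_red and clipboard above 0.04 m and distance of tin_red from where it was at the start of the episode above 0.03 m) or (horizontal distance between card_yellow and clipboard above 0.04 m and distance of tin_yellow from where it was at the start of the episode above 0.03 m) or (horizontal distance between card_blue and clipboard above 0.04 m and distance of tin_blue from where it was at the start of the episode above 0.03 m)).
It fails at once if a bystander is moved by more than 40 mm (distance of any of beaker, jar, bowl, spoon, brush, bottle from where it was at the start of the episode above 0.04 m).
It also fails if it takes over 72 s, if anything falls off the work surface, if the arm or the gripper's body presses on something with over 40 N, if the wrist force passes 120 N, or if a joint passes its speed limit or range.

## Working session

There is one attempt and no reset: what is moved stays moved. The work goes in short steps, Python scripts to look and compute and a tool call to move; the robot and the scene stay as the last step left them, time stands still between calls to the robot, and variables do not carry over. Pictures are saved under pics/ and viewed, about 8 in all and at most 12, crops included, and the job is handed in when it is done.

Besides the shell and the picture viewer there is one more tool, called after "Emit:" as name(argument=value, ...) on one line, values as JSON. move_arm: Moves the arm, as the interface text tells. Its arguments: {"type":"object","properties":{"deltas":{"type":"string"},"squeeze":{"type":"number"}},"required":["deltas"]}

```bash
mkdir -p pics; cat > h.py <<'E'
from bench import env, imaging
import numpy as np, cv2
from scipy.spatial.transform import Rotation as R
def rot(s):
    q=s["tool_rot"]; return R.from_quat([q[1],q[2],q[3],q[0]])
def cap(n):
    s=env.sense(); p=imaging.capture(n)
    if "view" in p: V=np.array(p["view"]); 
    else:
        T=np.eye(4); T[:3,:3]=rot(s).as_matrix(); T[:3,3]=s["eef_pos"]
        V=np.linalg.inv(T@np.array(p["hand_eye"]))
    return p,V
def ray(p,V,px,z):
    C=np.linalg.inv(V); d=C[:3,:3]@np.linalg.inv(p["K"])@[px[0],px[1],1]; o=C[:3,3]
    return o+d*(z-o[2])/d[2]
def proj(p,V,X):
    c=V@np.r_[X,1]; u=np.array(p["K"])@c[:3]; return u[:2]/u[2]
def save(p,n,crop=None,f=1):
    im=p["img"][:,:,::-1]
    if crop: im=im[crop[1]:crop[3],crop[0]:crop[2]]
    cv2.imwrite(f"pics/{n}.png",cv2.resize(im,None,fx=f,fy=f,interpolation=cv2.INTER_CUBIC))
E
python3 - <<'E'
from h import *
print(env.sense())
for n in ("top","scene"):
    p,V=cap(n); save(p,n)
    print(n,np.linalg.inv(V)[:3,3].round(2))
    for t in "tin_red tin_yellow tin_blue card_red card_yellow card_blue clipboard scale plate knob_left knob_right corner_left corner_right beaker jar bowl spoon brush bottle".split():
        r=imaging.place_of(p,t)
        print(t,[(np.round(a["pixel"]).tolist(),round(a["p"],2),ray(p,V,a["pixel"],.05 if t[:2] in("pl","kn","co") else 0)[:2].round(3).tolist()) for a in r[:4]])
E
```

```text
{'clock': 0.0, 'q': array([-1.38219804,  0.53716484, -0.00441362,  1.53884342,  0.00261477,
        1.06728486, -0.0711931 ]), 'qd': array([-1.27120762e-03,  1.86914026e-03, -7.26755002e-04,  4.15087643e-04,
        8.23648777e-06,  2.23118480e-04,  1.65206327e-04]), 'joint_efforts': array([ 5.46350730e-04, -5.70983684e+01,  9.90846902e-01, -2.51601738e+01,
       -5.63384593e-02,  1.80766481e-02,  1.87806104e-04]), 'eef_pos': array([0.16371634, 0.62842608, 0.23785175]), 'tool_rot': array([ 5.75665424e-04,  7.91197503e-01,  6.11560131e-01, -6.22005978e-04]), 'force': array([-0.92918678, -0.19365342,  0.05419791]), 'moment': array([ 0.05231887, -0.02009626,  0.02727173]), 'opening': 1.000184859281596}
top [ 0.33 -0.02  1.22]
tin_red [([198.0, 260.0], 0.74, [0.495, 0.303]), ([455.0, 255.0], 0.66, [0.515, -0.379]), ([501.0, 287.0], 0.59, [0.434, -0.497])]
tin_yellow [([406.0, 220.0], 0.56, [0.609, -0.253])]
tin_blue [([324.0, 316.0], 0.76, [0.35, -0.036]), ([402.0, 268.0], 0.67, [0.479, -0.239]), ([255.0, 301.0], 0.64, [0.388, 0.147]), ([391.0, 169.0], 0.35, [0.753, -0.213])]
card_red [
[... 1697 characters left out ...]
), ([370.0, 277.0], 0.62, [0.578, 0.134])]
plate [([369.0, 276.0], 0.55, [0.642, 0.141])]
knob_left [([438.0, 248.0], 0.88, [0.479, 0.298])]
knob_right [([315.0, 240.0], 0.8, [0.51, -0.029])]
corner_left [([417.0, 254.0], 0.76, [0.518, 0.248])]
corner_right [([333.0, 254.0], 0.77, [0.564, 0.032])]
beaker [([250.0, 292.0], 0.91, [0.703, -0.15])]
jar [([219.0, 300.0], 0.84, [0.748, -0.216])]
bowl [([236.0, 215.0], 0.98, [0.34, -0.333]), ([225.0, 268.0], 0.66, [0.62, -0.255])]
spoon [([287.0, 229.0], 0.73, [0.39, -0.149])]
brush [([503.0, 287.0], 0.68, [0.545, 0.47])]
bottle [([158.0, 266.0], 0.78, [0.649, -0.438]), ([235.0, 216.0], 0.74, [0.344, -0.334]), ([483.0, 306.0], 0.54, [0.633, 0.42])]
```

```bash
python3 - <<'E'
import cv2
im=cv2.imread("pics/top.png")[140:380,110:530]; cv2.imwrite("pics/top_c.png",cv2.resize(im,(798,456),interpolation=cv2.INTER_CUBIC))
im=cv2.imread("pics/scene.png")[190:340,140:520]; cv2.imwrite("pics/scene_c.png",cv2.resize(im,(798,315),interpolation=cv2.INTER_CUBIC))
E
```

```text
(no output)
```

View pics/top_c.png

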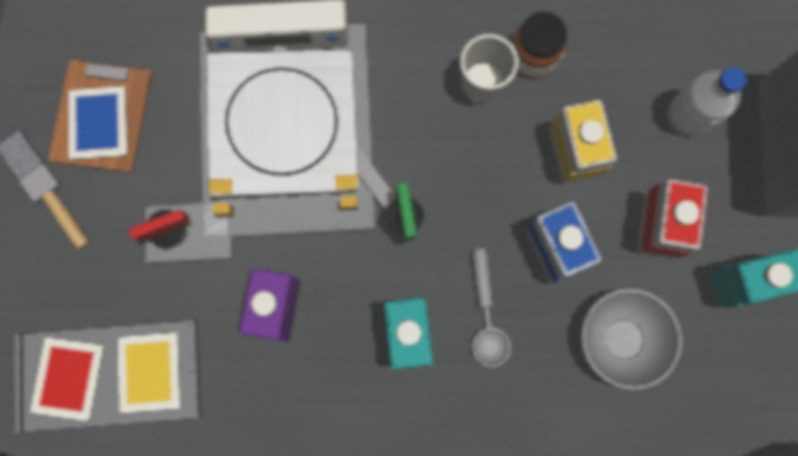

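View pics/scene_c.png

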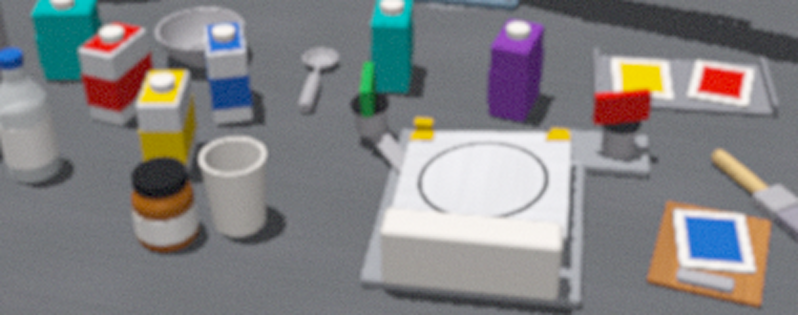

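Order is blue. Possible blue tins (top image): blue (402,268), purple (255,301), turquoise (324,316) and (520,285). I choose (402,268), the only blue one, and will check it in a close crop. The left knob is first, so I move above it.

```bash
cat >> h.py <<'E'
def yaw(s=None):
    m=rot(s or env.sense()).as_matrix(); return np.degrees(np.arctan2(m[1,0],m[0,0]))
def go(pos,yw,n,op):
    "rows from the present pose to TCP pos, tool down, x axis at yaw yw (deg)"
    s=env.sense(); Rc=rot(s); p0=np.array(s["eef_pos"]); y0=yaw(s)
    d=(yw-y0+180)%360-180
    down=lambda y: R.from_euler('z',y,degrees=True)*R.from_euler('x',180,degrees=True)
    for i in range(n):
        Rn=down(y0+d*(i+1)/n); pn=p0+(np.array(pos)-p0)/n
        t=Rc.inv().apply(pn-p0)*100 if i==0 else Rc.inv().apply((np.array(pos)-P0)/n)*100
        if i==0: P0=p0
        r=np.degrees((Rc.inv()*Rn).as_rotvec())
        print(" ".join(f"{v:.1f}" for v in r)," ".join(f"{v:.2f}" for v in t),op,end="; ")
        Rc=Rn
    print()
E
python3 - <<'E'
from h import *
go([.47,.27,.26],17.5,9,8.8)
print(np.array(imaging.capture("wrist")["hand_eye"]).round(3))
E
```

```text
0.0 -0.0 6.4 -3.00 4.30 -0.24 8.8; 0.0 -0.0 6.4 -2.50 4.61 -0.24 8.8; 0.0 -0.0 6.4 -1.97 4.86 -0.24 8.8; 0.0 -0.0 6.4 -1.41 5.05 -0.24 8.8; -0.0 -0.0 6.4 -0.84 5.17 -0.24 8.8; 0.0 -0.0 6.4 -0.25 5.24 -0.24 8.8; 0.0 -0.0 6.4 0.33 5.23 -0.24 8.8; 0.0 -0.0 6.4 0.92 5.16 -0.24 8.8; -0.0 -0.0 6.4 1.49 5.03 -0.24 8.8; 
[[ 1.    -0.    -0.001  0.   ]
 [ 0.     0.95   0.312 -0.081]
 [ 0.    -0.312  0.95  -0.146]
 [ 0.     0.     0.     1.   ]]
```

Emit:
move_arm(deltas="0 0 6.4 -3.0 4.3 -0.2 8.8; 0 0 6.4 -2.5 4.6 -0.2 8.8; 0 0 6.4 -2.0 4.9 -0.2 8.8; 0 0 6.4 -1.4 5.0 -0.2 8.8; 0 0 6.4 -0.8 5.2 -0.2 8.8")

```text
clock: 2.68
eef_pos: [0.3343, 0.4274, 0.2484]
tool_rot: [-0.002, 0.931, 0.366, -0.0]
force: [1.1, 0.3, -0.6]
opening: 1.0
```

Emit:
move_arm(deltas="0 0 6.4 -0.3 5.2 -0.2 8.8; 0 0 6.4 0.3 5.2 -0.2 8.8; 0 0 6.4 0.9 5.2 -0.2 8.8; 0 0 6.4 1.5 5.0 -0.2 8.8; 0 0 0 0 0 0 8.8")

```text
clock: 3.3
eef_pos: [0.4747, 0.2567, 0.2576]
tool_rot: [-0.002, 0.99, 0.139, 0.002]
force: [-0.4, 0.7, 0.2]
opening: 0.999
```

```bash
python3 - <<'E'
from h import *
p,V=cap("wrist"); save(p,"w1"); s=env.sense(); print(s["eef_pos"],yaw(s),s["q"])
for t,z in (("knob_left",.054),("corner_left",.05),("corner_right",.05),("plate",.05),("scale",0)):
    print(t,[(np.round(a["pixel"]).tolist(),round(a["p"],2),ray(p,V,a["pixel"],z).round(3).tolist()) for a in imaging.place_of(p,t)[:3]])
E
```

```text
[0.47304251 0.2591347  0.25738691] 16.2296627550756 [-0.86577476  0.33383185  0.354758    1.83375157 -0.14164046  0.99385572
 -0.16870874]
knob_left [([341.0, 180.0], 0.58, [0.487, 0.291, 0.054])]
corner_left [([366.0, 251.0], 0.79, [0.534, 0.226, 0.05]), ([512.0, 107.0], 0.65, [0.62, 0.4, 0.05]), ([341.0, 182.0], 0.59, [0.488, 0.289, 0.05])]
corner_right [([284.0, 434.0], 0.22, [0.511, -0.038, 0.05])]
plate [([428.0, 344.0], 0.89, [0.638, 0.137, 0.05])]
scale [([418.0, 320.0], 0.76, [0.64, 0.139, 0.0])]
```

View pics/w1.png

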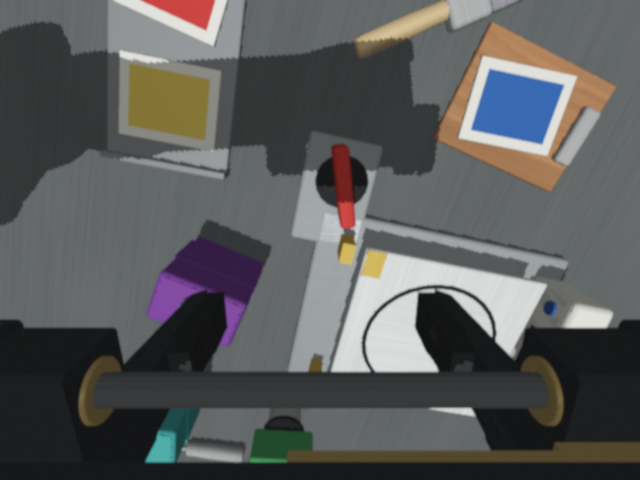

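Wrist view: red wing from (341,148) to (347,225), left post (347,249), left pad (374,264), blue board on the clipboard. Next are two views of both front corners, taken from the front.

```bash
python3 - <<'E'
from h import *
go([.52,.13,.29],90,8,8.8)
E
```

```text
-0.4 -0.1 -9.2 0.12 1.76 -0.42 8.8; 0.0 0.0 -9.2 -0.17 1.76 -0.41 8.8; -0.0 0.0 -9.2 -0.44 1.71 -0.41 8.8; 0.0 0.0 -9.2 -0.71 1.62 -0.41 8.8; 0.0 0.0 -9.2 -0.96 1.48 -0.41 8.8; 0.0 0.0 -9.2 -1.18 1.31 -0.41 8.8; 0.0 0.0 -9.2 -1.38 1.10 -0.41 8.8; 0.0 0.0 -9.2 -1.54 0.87 -0.41 8.8;
```

Emit:
move_arm(deltas="-0.4 0 -9.2 0.1 1.8 -0.4 8.8; 0 0 -9.2 -0.2 1.8 -0.4 8.8; 0 0 -9.2 -0.4 1.7 -0.4 8.8; 0 0 -9.2 -0.7 1.6 -0.4 8.8; 0 0 -9.2 -1.0 1.5 -0.4 8.8")

```text
clock: 4.22
eef_pos: [0.4998, 0.1845, 0.2766]
tool_rot: [-0.0, 0.843, 0.537, 0.0]
force: [0.2, -0.1, -0.3]
opening: 0.998
```

Emit:
move_arm(deltas="0 0 -9.2 -1.2 1.3 -0.4 8.8; 0 0 -9.2 -1.4 1.1 -0.4 8.8; 0 0 -9.2 -1.5 0.9 -0.4 8.8; 0 0 0 0 0 0 8.8; 0 0 0 0 0 0 8.8")

```text
clock: 4.85
eef_pos: [0.5196, 0.1389, 0.2888]
tool_rot: [-0.001, 0.683, 0.73, 0.001]
force: [0.2, 0.7, 1.3]
opening: 0.997
```

```bash
cat >> h.py <<'E'
def yel(p):
    h=cv2.cvtColor(p["img"],cv2.COLOR_RGB2HSV); m=cv2.inRange(h,(17,120,70),(32,255,255))
    n,_,st,c=cv2.connectedComponentsWithStats(m); return [(c[i].round(1).tolist(),int(st[i,4]),st[i,:4].tolist()) for i in range(1,n) if st[i,4]>30]
E
python3 - <<'E'
from h import *
p,V=cap("wrist"); save(p,"w2"); s=env.sense(); print(s["eef_pos"],yaw(s),s["q"])
for c in yel(p): print(c,ray(p,V,c[0],.05).round(4))
np.savez("A.npz",V=V,K=p["K"])
go([.485,.13,.21],90,3,8.8)
E
```

```text
[0.51961914 0.13889584 0.28877918] 93.79930208471495 [-0.48658739  0.29103148  0.17600917  1.78981992 -0.05981584  1.06572972
  1.34823833]
([502.4, 15.9], 1807, [474, 0, 59, 34]) [0.3304 0.2992 0.05  ]
([238.7, 200.6], 347, [227, 193, 25, 16]) [0.5241 0.0497 0.05  ]
([389.6, 200.1], 368, [378, 192, 24, 17]) [0.5127 0.2151 0.05  ]
([240.5, 226.4], 341, [228, 219, 25, 16]) [0.5534 0.0515 0.05  ]
([390.5, 230.0], 389, [378, 223, 26, 16]) [0.5467 0.2204 0.05  ]
([5.9, 265.5], 499, [0, 236, 19, 50]) [ 0.6185 -0.2211  0.05  ]
([94.7, 391.8], 866, [79, 358, 40, 67]) [ 0.7936 -0.1418  0.05  ]
([546.7, 391.3], 906, [523, 358, 40, 68]) [0.7548 0.4554 0.05  ]
([493.8, 454.3], 3213, [289, 443, 351, 19]) [0.8674 0.4091 0.05  ]
-0.0 -0.1 1.3 -0.22 -1.17 2.63 8.8; 0.0 -0.0 1.3 -0.25 -1.17 2.63 8.8; 0.0 -0.0 1.3 -0.27 -1.16 2.63 8.8;
```

View pics/w2.png

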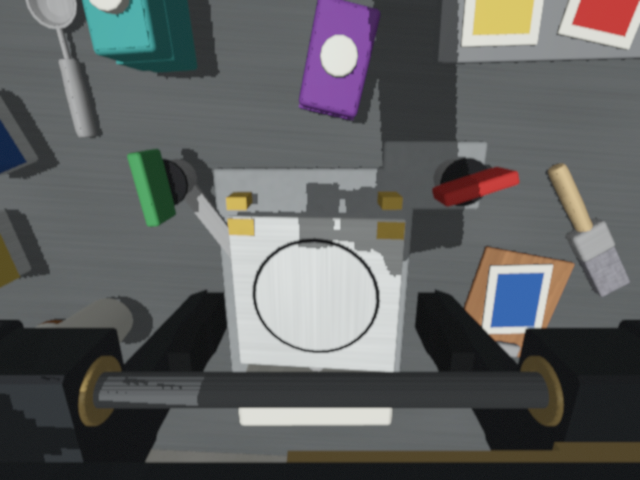

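Emit:
move_arm(deltas="-8 0 1.3 -0.2 -1.2 2.6 8.8; -8 0 1.3 -0.2 -1.5 2.2 8.8; -8 0 1.3 -0.2 -1.8 2.0 8.8; 0 0 0 0 0 0 8.8; 0 0 0 0 0 0 8.8")

```text
clock: 5.52
eef_pos: [0.4874, 0.1345, 0.2181]
tool_rot: [0.138, 0.694, 0.691, 0.146]
force: [1.1, 0.2, 0.5]
opening: 1.003
```

```bash
cat > tri.py <<'E'
from h import *
p,V=cap("wrist"); save(p,"w3"); s=env.sense(); print(s["eef_pos"],yaw(s))
for c in yel(p): print(c,ray(p,V,c[0],.05).round(4))
for t in ("corner_left","corner_right"): print([(a["pixel"],a["p"]) for a in imaging.place_of(p,t)[:2]])
np.savez("B.npz",V=V,K=p["K"])
E
python3 tri.py
```

```text
[0.48744138 0.13435148 0.21793116] 89.85167566635192
([410.9, 164.3], 862, [396, 148, 31, 33]) [0.5073 0.2137 0.05  ]
([222.7, 176.8], 842, [207, 161, 32, 33]) [0.518  0.0512 0.05  ]
([411.0, 206.3], 502, [395, 198, 34, 17]) [0.5514 0.2211 0.05  ]
([230.2, 207.9], 431, [214, 201, 33, 15]) [0.5514 0.052  0.05  ]
([94.6, 390.5], 736, [79, 357, 41, 68]) [ 0.9049 -0.2226  0.05  ]
([546.1, 390.7], 736, [522, 357, 41, 68]) [0.9251 0.5049 0.05  ]
([494.0, 454.5], 2659, [289, 443, 351, 19]) [1.2214 0.5145 0.05  ]
[([431.1, 194.8], 0.57)]
[([211.6, 195.4], 0.67)]
```

View pics/w3.png

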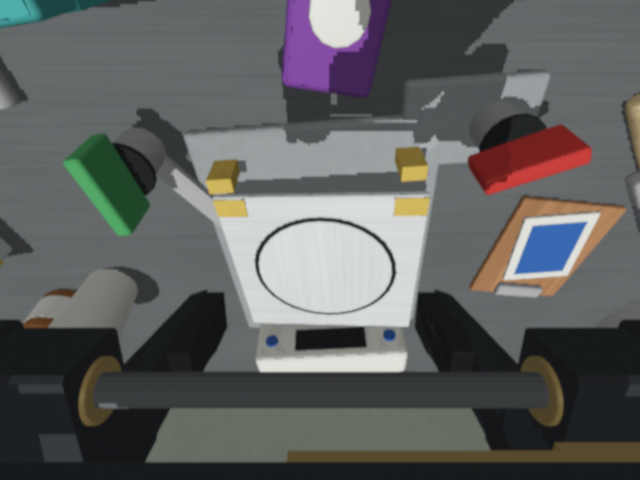

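```bash
cat > t2.py <<'E'
from h import *
A=np.load("A.npz");B=np.load("B.npz")
PA=(A["K"]@A["V"][:3]);PB=(B["K"]@B["V"][:3])
def tri(a,b):
    X=cv2.triangulatePoints(PA,PB,np.float64(a),np.float64(b))[:,0]; return (X[:3]/X[3]).round(4)
print("L pad",tri((390.5,230),(411,206.3)));print("R pad",tri((240.5,226.4),(230.2,207.9)))
def tops(f,boxes):
    im=cv2.imread(f); h=cv2.cvtColor(im,cv2.COLOR_BGR2HSV)
    for (x,y,w,hh) in boxes:
        s=h[y:y+hh,x:x+w]; m=(s[...,1]>120)&(s[...,0]>16)&(s[...,0]<33)
        print([int(np.median(s[r][:,2][m[r]])) if m[r].any() else 0 for r in range(hh)])
tops("pics/w3.png",[(396,148,31,33),(207,161,32,33)]); tops("pics/w2.png",[(378,192,24,17),(227,193,25,16)])
E
python3 t2.py; python3 - <<'E'
import cv2
a=cv2.imread("pics/w3.png")
E
```

```text
L pad [0.5438 0.2179 0.0605]
R pad [0.5549 0.0505 0.0451]
[122, 120, 119, 120, 120, 120, 119, 119, 118, 118, 118, 118, 118, 119, 118, 118, 121, 134, 165, 191, 203, 206, 206, 206, 206, 206, 206, 206, 206, 206, 205, 196, 178]
[122, 120, 120, 119, 120, 120, 119, 119, 118, 118, 116, 116, 114, 115, 114, 114, 117, 129, 156, 187, 201, 206, 207, 207, 207, 207, 207, 207, 207, 207, 205, 201, 180]
[93, 94, 93, 94, 98, 108, 115, 118, 118, 119, 118, 118, 118, 119, 119, 118, 115]
[103, 99, 102, 126, 166, 193, 205, 207, 207, 207, 207, 207, 207, 207, 207, 205]
```

```bash
cat >> t2.py <<'E'
def ct(f,b,v):
    x,y,w,hh=b; h=cv2.cvtColor(cv2.imread(f),cv2.COLOR_BGR2HSV)[y-2:y+hh+2,x-2:x+w+2]
    m=(h[...,1]>110)&(h[...,0]>16)&(h[...,0]<33)&(h[...,2]>v); r,c=np.nonzero(m); return (c.mean()+x-2,r.mean()+y-2)
print("L post",tri(ct("pics/w2.png",(378,192,24,17),105),ct("pics/w3.png",(396,148,31,33),160)))
print("R post",tri(ct("pics/w2.png",(227,193,25,16),150),ct("pics/w3.png",(207,161,32,33),160)))
E
python3 t2.py|grep p; python3 - <<'E'
from h import *
# knobs: pose by place_of
s=env.sense();p,V=cap("wrist")
for t in("knob_left","knob_right"):
    print(t,[(a["pixel"],a["p"],ray(p,V,a["pixel"],.054).round(3)) for a in imaging.place_of(p,t)[:2]])
    hs=cv2.cvtColor(p["img"],cv2.COLOR_RGB2HSV)
    m=cv2.inRange(hs,(50,120,60),(75,255,255)) if t[5]=="r" else cv2.inRange(hs,(0,150,60),(6,255,255))|cv2.inRange(hs,(174,150,60),(180,255,255))
    n,_,st,c=cv2.connectedComponentsWithStats(m); print([(c[i],st[i]) for i in range(1,n) if st[i,4]>150])
E
```

```text
L pad [0.5438 0.2179 0.0605]
R pad [0.5549 0.0505 0.0451]
L post [0.5151 0.2175 0.051 ]
R post [0.526  0.0474 0.0518]
knob_left [([511.1, 143.2], 0.94, array([0.487, 0.29 , 0.054]))]
[(array([529.96948308, 157.6196803 ]), array([ 471,  125,  122,   68, 4817], dtype=int32))]
knob_right [([125.2, 168.0], 0.92, array([ 0.507, -0.028,  0.054]))]
[(array([108.66951304, 183.04038772]), array([  65,  135,   84,  100, 4333], dtype=int32))]
```

```bash
python3 - <<'E'
from h import *
A=dict(np.load("A.npz"));B=dict(np.load("B.npz"))
def wing(P,f,lo):
    h=cv2.cvtColor(cv2.imread(f),cv2.COLOR_BGR2HSV)
    m=cv2.inRange(h,(50,120,lo),(75,255,255)) if g else cv2.inRange(h,(0,150,lo),(6,255,255))|cv2.inRange(h,(174,150,lo),(180,255,255))
    m[:,:][:100]=0
    r,c=np.nonzero(m); pts=np.array([ray(P,P["V"],(a,b),.1)[:2] for a,b in zip(c,r)],np.float32)
    (cx,cy),(w,hh),a=cv2.minAreaRect(pts)
    bx=cv2.boxPoints(((cx,cy),(w,hh),a)); e=bx[1]-bx[0]; e2=bx[2]-bx[1]
    e=e if np.linalg.norm(e)>np.linalg.norm(e2) else e2
    print(f,g,(round(cx,3),round(cy,3)),round(w,3),round(hh,3),np.degrees(np.arctan2(e[1],e[0])).round(1)%180)
for g in (0,1):
    wing(A,"pics/w2.png",60); wing(A,"pics/w2.png",130); wing(B,"pics/w3.png",60);wing(B,"pics/w3.png",170)
go([.487,.290,.17],17,9,8.8)
E
```

```text
pics/w2.png 0 (0.484, 0.283) 0.024 0.078 112.3
pics/w2.png 0 (0.48, 0.304) 0.013 0.038 113.2
pics/w3.png 0 (0.475, 0.28) 0.039 0.078 112.5
pics/w3.png 0 (0.486, 0.289) 0.012 0.069 112.5
pics/w2.png 1 (0.507, -0.02) 0.069 0.03 10.8
pics/w2.png 1 (0.509, -0.03) 0.069 0.011 10.8
pics/w3.png 1 (0.498, -0.015) 0.08 0.04 11.4Traceback (most recent call last):
  File "<stdin>", line 13, in <module>
  File "<stdin>", line 8, in wing
cv2.error: OpenCV(4.12.0) /io/opencv/modules/imgproc/src/convhull.cpp:143: error: (-215:Assertion failed) total >= 0 && (depth == CV_32F || depth == CV_32S) in function 'convexHull'
```

```bash
cat >> h.py <<'E'
from scipy.spatial.transform import Slerp
def go(pos,yw,n,op):
    s=env.sense(); R0=rot(s); p0=np.array(s["eef_pos"])
    R1=R.from_euler('z',yw,degrees=True)*R.from_euler('x',180,degrees=True)
    S=Slerp([0,1],R.concatenate([R0,R1]))(np.arange(n+1)/n)
    for i in range(n):
        t=S[i].inv().apply((np.array(pos)-p0)/n)*100; r=np.degrees((S[i].inv()*S[i+1]).as_rotvec())
        print(" ".join(f"{v:.1f}" for v in r)," ".join(f"{v:.2f}" for v in t),op,end="; ")
    print()
E
python3 -c "
from h import *
go([.487,.290,.18],22.5,8,5)"
```

```text
2.5 -1.8 8.3 1.95 -0.20 0.45 5; 2.5 -1.8 8.3 1.92 -0.46 0.40 5; 2.5 -1.8 8.3 1.84 -0.72 0.37 5; 2.5 -1.8 8.3 1.73 -0.96 0.35 5; 2.5 -1.8 8.3 1.59 -1.19 0.35 5; 2.5 -1.8 8.3 1.41 -1.39 0.36 5; 2.5 -1.8 8.3 1.21 -1.56 0.38 5; 2.5 -1.8 8.3 0.99 -1.70 0.42 5;
```

Emit:
move_arm(deltas="2.5 -1.8 8.3 1.95 -0.2 0.45 5; 2.5 -1.8 8.3 1.9 -0.45 0.4 5; 2.5 -1.8 8.3 1.85 -0.7 0.35 5; 2.5 -1.8 8.3 1.75 -0.95 0.35 5; 2.5 -1.8 8.3 1.6 -1.2 0.35 5")

```text
clock: 6.45
eef_pos: [0.4906, 0.2326, 0.1952]
tool_rot: [0.052, 0.919, 0.386, 0.055]
force: [-0.3, -0.6, 0.3]
opening: 0.569
```

Emit:
move_arm(deltas="2.5 -1.8 8.3 1.4 -1.4 0.35 5; 2.5 -1.8 8.3 1.2 -1.55 0.4 5; 2.5 -1.8 8.3 1.0 -1.7 0.4 5; 0 0 0 0 0 0 5")

```text
clock: 6.95
eef_pos: [0.4948, 0.2953, 0.1812]
tool_rot: [-0.005, 0.985, 0.173, -0.005]
force: [0.4, -0.1, -0.3]
opening: 0.569
```

```bash
python3 -c "
from h import *
go([.487,.290,.068],22.5,5,5)
p,V=cap('wrist'); save(p,'w4'); s=env.sense(); print(s['eef_pos'],yaw(s),s['q'])
print([(a['pixel'],a['p'],ray(p,V,a['pixel'],.054).round(3)) for a in imaging.place_of(p,'knob_left')[:2]])"
```

```text
-0.1 0.1 -0.5 -0.16 0.07 2.26 5; -0.1 0.1 -0.5 -0.17 0.07 2.26 5; -0.1 0.1 -0.5 -0.17 0.06 2.26 5; -0.1 0.1 -0.5 -0.18 0.05 2.26 5; -0.1 0.1 -0.5 -0.18 0.04 2.26 5; 
[0.49458218 0.29441564 0.18129322] 19.973632275160597 [-0.83684517  0.49503013  0.30531891  1.79967081 -0.20250633  0.88265943
 -0.08717375]
[([309.7, 235.5], 0.89, array([0.487, 0.29 , 0.054]))]
```

View pics/w4.png

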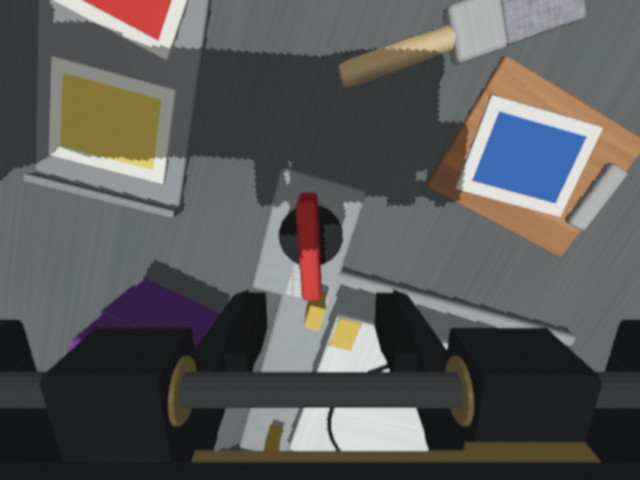

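Wrist view: the wing (306,195)–(312,298) lies square between the jaws and the knob position agrees with my estimate. I descend and grip.

Emit:
move_arm(deltas="0 0 -0.5 -0.2 0.1 2.3 5; 0 0 -0.5 -0.2 0.1 2.3 5; 0 0 -0.5 -0.2 0.1 2.2 5; 0 0 -0.5 -0.2 0.1 2.2 5; 0 0 -0.5 -0.1 0 2.2 5")

```text
clock: 7.68
eef_pos: [0.4871, 0.2845, 0.0704]
tool_rot: [-0.004, 0.98, 0.201, -0.001]
force: [0.7, 0.1, -0.8]
opening: 0.571
```

Emit:
move_arm(deltas="0 0 0 0 0 0 0; 0 0 0 0 0 0 0; 0 0 0 0 0 0 0", squeeze=30)

```text
clock: 8.05
eef_pos: [0.4868, 0.2832, 0.0716]
tool_rot: [-0.004, 0.979, 0.203, -0.001]
force: [-0.0, 0.0, -0.0]
opening: 0.257
```

```bash
python3 -c "
from h import *
s=env.sense(); print(s['eef_pos'],yaw(s),s['q'],s['force'],s['moment'],s['opening']*88.1)
go([.487,.290,.068],yaw(s)+92,10,0)"
```

```text
[0.48681626 0.28316783 0.07157677] 23.369374086131092 [-0.78041917  0.63749347  0.23717186  1.8880647  -0.2492069   0.64401047
  0.02000451] [-0.02666154  0.00800152 -0.04330638] [-0.07021586  0.06915689 -0.05538047] 22.674261449642643
-0.0 -0.0 -9.2 0.03 -0.06 0.04 0; -0.0 -0.0 -9.2 0.04 -0.06 0.04 0; -0.0 -0.0 -9.2 0.05 -0.05 0.04 0; -0.0 -0.0 -9.2 0.05 -0.04 0.04 0; -0.0 -0.0 -9.2 0.06 -0.03 0.04 0; -0.0 -0.0 -9.2 0.06 -0.02 0.04 0; -0.0 -0.0 -9.2 0.07 -0.01 0.04 0; -0.0 -0.0 -9.2 0.07 -0.00 0.04 0; -0.0 -0.0 -9.2 0.07 0.01 0.04 0; -0.0 -0.0 -9.2 0.07 0.02 0.04 0;
```

Emit:
move_arm(deltas="0 0 0 0.3 -0.6 0.3 0; 0 0 0 0 -0.1 0 0; 0 0 0 0 0 0 0; 0 0 0 0 0 0 0")

```text
clock: 8.55
eef_pos: [0.4879, 0.2882, 0.0701]
tool_rot: [-0.002, 0.979, 0.202, -0.001]
force: [0.0, -2.4, -0.2]
opening: 0.157
```

```bash
cat > st.py <<'E'
from h import *
s=env.sense(); print(s['eef_pos'].round(4),yaw(s).round(1),s['q'].round(2),s['force'].round(1),s['moment'].round(2),round(s['opening']*88.1,1))
E
python3 st.py
```

```text
[0.4879 0.2882 0.0701] 23.3 [-0.79  0.65  0.24  1.88 -0.25  0.65  0.01] [ 0.  -2.4 -0.2] [-0.43  0.05 -0.05] 13.9
```

Gripped (13.9 mm, 2 mm off axis). Turning anticlockwise.

Emit:
move_arm(deltas="0 0 -9.2 0 0 0 0; 0 0 -9.2 0 0 0 0; 0 0 -9.2 0 0 0 0; 0 0 -9.2 0 0 0 0; 0 0 -9.2 0 0 0 0")

```text
clock: 9.18
eef_pos: [0.4892, 0.2896, 0.0701]
tool_rot: [-0.002, 0.816, 0.578, 0.001]
force: [0.3, -0.8, -2.0]
opening: 0.159
```

```bash
python3 st.py
```

```text
[0.4892 0.2896 0.0701] 70.7 [-0.63  0.63  0.03  1.87 -0.03  0.64  0.65] [ 0.3 -0.8 -2. ] [-0.33 -0.01 -0.11] 14.0
```

Emit:
move_arm(deltas="0 0 -9.4 0 0 0 0; 0 0 -9.4 0 0 0 0; 0 0 -9.4 0 0 0 0; 0 0 -9.4 0 0 0 0; 0 0 -8.0 0 0 0 0")

```text
clock: 9.8
eef_pos: [0.4891, 0.2916, 0.0701]
tool_rot: [-0.002, 0.517, 0.856, 0.003]
force: [-0.8, -0.6, -1.8]
opening: 0.153
```

```bash
python3 st.py
```

```text
[0.4891 0.2916 0.0701] 117.8 [-0.47  0.64 -0.19  1.85  0.17  0.66  1.3 ] [-0.8 -0.6 -1.8] [-0.41  0.09 -0.11] 13.5
```

Emit:
move_arm(deltas="0 0 0 0 0 0 5; 0 0 0 0 0 0 5; 0 0 0 0 0 -3 5; 0 0 0 0 0 -5 5; 0 0 0 0 0 -5 5")

```text
clock: 10.42
eef_pos: [0.4871, 0.2917, 0.2003]
tool_rot: [-0.005, 0.52, 0.854, 0.001]
force: [0.3, 0.0, 0.1]
opening: 0.569
```

```bash
python3 st.py; python3 -c "
from h import *
go([.485,.13,.27],93,6,5)"
```

```text
[0.4871 0.2917 0.2003] 117.3 [-0.44  0.46 -0.23  1.78  0.11  0.92  1.33] [0.3 0.  0.1] [ 0.02 -0.03  0.03] 50.2
-0.1 -0.1 4.0 -2.37 -1.27 -1.18 5; -0.1 -0.1 4.0 -2.45 -1.10 -1.18 5; -0.1 -0.1 4.0 -2.53 -0.92 -1.17 5; -0.1 -0.1 4.0 -2.59 -0.74 -1.17 5; -0.1 -0.1 4.0 -2.63 -0.55 -1.17 5; -0.1 -0.1 4.0 -2.67 -0.37 -1.17 5;
```

Emit:
move_arm(deltas="0 0 5 -2.9 -1.5 -1.4 5; 0 0 5 -3.0 -1.2 -1.4 5; 0 0 5 -3.1 -1.0 -1.4 5; 0 0 5 -3.2 -0.7 -1.4 5; 0 0 4 -3.2 -0.5 -1.4 5")

```text
clock: 11.05
eef_pos: [0.4865, 0.1304, 0.2758]
tool_rot: [-0.005, 0.693, 0.721, 0.006]
force: [-0.1, 0.2, -0.7]
opening: 0.565
```

Emit:
move_arm(deltas="0 0 0 0 0 0 5; 0 0 0 0 0 0 5")

```text
clock: 11.3
eef_pos: [0.4871, 0.1295, 0.277]
tool_rot: [-0.004, 0.695, 0.719, 0.007]
force: [-0.8, -0.2, 0.5]
opening: 0.568
```

```bash
python3 st.py; cat > look.py <<'E'
import sys
from h import *
k=sys.argv[1]; p,V=cap("wrist"); save(p,"v"+k); np.savez(k+".npz",V=V,K=p["K"])
for c in yel(p):
    if c[0][1]<330: print(c,ray(p,V,c[0],.05).round(4))
E
python3 look.py C
```

```text
[0.4871 0.1295 0.277 ] 92.0 [-0.25  0.24 -0.1   1.88  0.01  1.01  1.25] [-0.8 -0.2  0.5] [ 0.04 -0.01  0.09] 50.0
([503.1, 28.4], 3235, [474, 0, 61, 60]) [0.317  0.2969 0.05  ]
([394.1, 227.0], 416, [382, 218, 25, 19]) [0.5114 0.2146 0.05  ]
([243.1, 232.9], 388, [231, 224, 25, 19]) [0.5229 0.0496 0.05  ]
([394.8, 255.0], 361, [382, 248, 26, 15]) [0.5441 0.2186 0.05  ]
([245.5, 258.5], 344, [233, 252, 26, 15]) [0.5529 0.0512 0.05  ]
([8.2, 300.3], 704, [0, 267, 25, 52]) [ 0.6122 -0.223   0.05  ]
```

Emit:
move_arm(deltas="-8 0 0 0 -1.2 2.2 5; -8 0 0 0 -1.5 2.0 5; -8 0 0 0 -1.8 1.8 5; 0 0 0 0 0 0 5; 0 0 0 0 0 0 5")

```text
clock: 11.98
eef_pos: [0.4575, 0.1308, 0.2154]
tool_rot: [0.134, 0.682, 0.705, 0.143]
force: [0.4, -0.0, -0.2]
opening: 0.563
```

```bash
python3 st.py; python3 look.py D
```

```text
[0.4575 0.1308 0.2154] 92.0 [-0.42  0.11 -0.07  2.3   0.45  0.41  0.73] [ 0.4 -0.  -0.2] [0.06 0.29 0.01] 49.6
([408.3, 198.5], 786, [395, 183, 29, 32]) [0.5054 0.213  0.05  ]
([230.1, 203.9], 774, [215, 188, 30, 32]) [0.5163 0.0509 0.05  ]
([406.1, 231.8], 384, [391, 225, 31, 14]) [0.5443 0.2185 0.05  ]
([235.6, 232.9], 363, [221, 226, 30, 14]) [0.5507 0.0517 0.05  ]
([2.6, 275.0], 84, [0, 267, 9, 18]) [ 0.6175 -0.2071  0.05  ]
```

```bash
python3 - <<'E'
from h import *
A=np.load("C.npz");B=np.load("D.npz")
PA=(A["K"]@A["V"][:3]);PB=(B["K"]@B["V"][:3])
def tri(a,b):
    X=cv2.triangulatePoints(PA,PB,np.float64(a),np.float64(b))[:,0]; return (X[:3]/X[3]).round(4)
def ct(f,b):
    x,y,w,hh=b; h=cv2.cvtColor(cv2.imread(f),cv2.COLOR_BGR2HSV)[y-2:y+hh+2,x-2:x+w+2]
    m=(h[...,1]>110)&(h[...,0]>16)&(h[...,0]<33)&(h[...,2]>150); r,c=np.nonzero(m); return (c.mean()+x-2,r.mean()+y-2)
print("L pad",tri((394.8,255),(406.1,231.8)),"R pad",tri((245.5,258.5),(235.6,232.9)))
print("L post",tri(ct("pics/vC.png",(382,218,25,19)),ct("pics/vD.png",(395,183,29,32))),"R post",tri(ct("pics/vC.png",(231,224,25,19)),ct("pics/vD.png",(215,188,30,32))))
# knob right top face in C
P=dict(A)
for nm in "CD":
    P=dict(np.load(nm+".npz")); h=cv2.cvtColor(cv2.imread(f"pics/v{nm}.png"),cv2.COLOR_BGR2HSV)
    m=cv2.inRange(h,(50,110,50),(75,255,255)); v=h[...,2][m>0]; print(np.percentile(v,[5,50,95]))
    m=m*(h[...,2]>np.percentile(v,[5,95]).mean()); r,c=np.nonzero(m)
    pts=np.array([ray(P,P["V"],(a,b),.1)[:2] for a,b in zip(c,r)],np.float32); print(cv2.minAreaRect(pts), cv2.boxPoints(cv2.minAreaRect(pts)).round(3).tolist())
go([.508,-.025,.17],99,8,5)
E
```

```text
L pad [0.5439 0.2184 0.0505] R pad [0.555  0.0503 0.0449]
L post [nan nan nan] R post [0.5271 0.0469 0.0498]
[ 60.  71. 167.]
((0.5076053142547607, -0.02830125391483307), (0.07002124935388565, 0.012152901850640774), 10.269007682800293) [[0.47200000286102295, -0.028999999165534973], [0.4740000069141388, -0.04100000113248825], [0.5429999828338623, -0.02800000086426735], [0.5410000085830688, -0.01600000075995922]]
[ 67.  69. 169.]
((0.5066309571266174, -0.0279660876840353), (0.07025586068630219, 0.012241441756486893), 10.29694652557373) [[0.47099998593330383, -0.02800000086426735], [0.4729999899864197, -0.03999999910593033], [0.5419999957084656, -0.02800000086426735], [0.5400000214576721, -0.01600000075995922]]
2.8 0.1 -0.9 -1.97 0.31 0.73 5; 2.8 0.1 -0.9 -1.98 0.31 0.71 5; 2.8 0.1 -0.9 -1.98 0.32 0.69 5; 2.8 0.1 -0.9 -1.99 0.32 0.67 5; 2.8 0.1 -0.9 -2.00 0.32 0.65 5; 2.8 0.1 -0.9 -2.00 0.32 0.63 5; 2.8 0.1 -0.9 -2.01 0.32 0.61 5; 2.8 0.1 -0.9 -2.01 0.32 0.59 5; <stdin>:8: RuntimeWarning: Mean of empty slice.
  ret = ret.dtype.type(ret / rcount)
```

Emit:
move_arm(deltas="4.8 0 -1.5 -3.1 0.5 1.1 5; 4.8 0 -1.5 -3.2 0.5 1.0 5; 4.8 0 -1.5 -3.2 0.5 1.0 5; 4.8 0 -1.5 -3.2 0.5 0.9 5; 4.8 0 -1.5 -3.2 0.5 0.9 5")

```text
clock: 12.65
eef_pos: [0.5152, -0.0195, 0.1806]
tool_rot: [-0.003, 0.645, 0.764, -0.009]
force: [0.7, 0.1, 0.0]
opening: 0.568
```

```bash
python3 st.py; python3 -c "
from h import *
go([.507,-.028,.068],100,6,5)"
```

```text
[ 0.5152 -0.0195  0.1806] 99.7 [-0.01  0.4  -0.06  1.93  0.04  0.83  1.65] [0.7 0.1 0. ] [0.04 0.03 0.03] 50.1
-0.2 0.1 -0.1 -0.10 -0.13 1.88 5; -0.2 0.1 -0.1 -0.11 -0.13 1.88 5; -0.2 0.1 -0.1 -0.11 -0.14 1.88 5; -0.2 0.1 -0.1 -0.11 -0.14 1.88 5; -0.2 0.1 -0.1 -0.11 -0.15 1.88 5; -0.2 0.1 -0.1 -0.11 -0.15 1.88 5;
```

Emit:
move_arm(deltas="-1 0.5 -0.3 -0.7 -0.8 1.5 5; 0 0 0 0 0 2 5; 0 0 0 0 0 2.3 5; 0 0 0 0 0 2.5 5; 0 0 0 0 0 0 5")

```text
clock: 13.28
eef_pos: [0.5206, -0.0314, 0.0984]
tool_rot: [-0.001, 0.646, 0.764, 0.007]
force: [0.1, 0.2, 0.2]
opening: 0.564
```

```bash
python3 st.py; python3 -c "
from h import *
go([.507,-.028,.068],100,2,5)"
```

```text
[ 0.5206 -0.0314  0.0984] 99.6 [ 0.03  0.52 -0.06  1.98  0.03  0.63  1.69] [0.1 0.2 0.2] [ 0.05 -0.02  0.01] 49.7
0.3 -0.3 -0.2 0.26 -0.66 1.52 5; 0.3 -0.3 -0.2 0.27 -0.65 1.52 5;
```

Emit:
move_arm(deltas="0.3 -0.3 0 0.3 -0.8 1.5 5; 0.3 -0.3 0 0.2 -0.8 1.5 5; 0 0 0 0 -0.2 0 5; 0 0 0 0 0 0 0; 0 0 0 0 0 0 0")

```text
clock: 13.9
eef_pos: [0.5037, -0.0287, 0.0689]
tool_rot: [0.001, 0.646, 0.764, 0.001]
force: [-0.0, 0.2, 0.7]
opening: 0.364
```

```bash
python3 st.py
```

```text
[ 0.5037 -0.0287  0.0689] 99.6 [ 0.01  0.56 -0.05  2.03  0.05  0.55  1.66] [-0.   0.2  0.7] [0.01 0.02 0.05] 32.1
```

Emit:
move_arm(deltas="0 0 0 0 0.3 0 0; 0 0 0 0 0 0 0; 0 0 0 0 0 0 0; 0 0 0 0 0 0 0")

```text
clock: 14.4
eef_pos: [0.508, -0.0291, 0.0695]
tool_rot: [0.002, 0.646, 0.763, 0.002]
force: [0.3, -0.3, -0.3]
opening: 0.154
```

Emit:
move_arm(deltas="0 0 9.2 0 0 0 0; 0 0 9.2 0 0 0 0; 0 0 9.2 0 0 0 0; 0 0 9.2 0 0 0 0; 0 0 9.2 0 0 0 0")

```text
clock: 15.02
eef_pos: [0.5081, -0.0285, 0.0695]
tool_rot: [0.0, 0.898, 0.44, 0.003]
force: [-0.3, -0.4, -1.9]
opening: 0.155
```

```bash
python3 st.py
```

```text
[ 0.5081 -0.0285  0.0695] 52.2 [-0.16  0.57  0.16  2.03 -0.17  0.55  1.03] [-0.3 -0.4 -1.9] [-0.26 -0.02  0.12] 13.7
```

Turned 47°. About 12° more, then release and rise.

Emit:
move_arm(deltas="0 0 7 0 0 0 0; 0 0 3.5 0 0 0 0; 0 0 0 0 0 0 5; 0 0 0 0 0 0 5; 0 0 0 0 0 -3 5")

```text
clock: 15.65
eef_pos: [0.5064, -0.0278, 0.0985]
tool_rot: [-0.001, 0.935, 0.355, 0.001]
force: [0.2, 0.5, 0.9]
opening: 0.472
```

Emit:
move_arm(deltas="0 0 -6 0 0 -5 5; 0 0 -8 0 0 -5 5; 0 0 -8 0 0 -5 5; 0 0 -8 0 0 -2 5; 0 0 -8 0 0 0 5")

```text
clock: 16.27
eef_pos: [0.5066, -0.028, 0.2766]
tool_rot: [0.001, 0.76, 0.65, 0.002]
force: [-0.4, -0.2, -0.2]
opening: 0.567
```

```bash
python3 st.py;python3 -c "
from h import *
go([.487,.13,.277],92,3,5)"
```

```text
[ 0.5066 -0.028   0.2766] 81.0 [-0.16  0.25  0.16  1.88 -0.05  1.01  1.42] [-0.4 -0.2 -0.2] [0.02 0.02 0.02] 50.0
0.1 -0.0 -3.7 5.10 -1.47 -0.01 5; 0.1 -0.0 -3.7 5.18 -1.14 -0.01 5; 0.1 -0.0 -3.7 5.25 -0.81 -0.01 5;
```

Emit:
move_arm(deltas="0 0 -3.7 5.1 -1.5 0 5; 0 0 -3.7 5.2 -1.1 0 5; 0 0 -3.7 5.2 -0.8 0 5; 0 0 0 0 0 0 5; 0 0 0 0 0 0 5")

```text
clock: 16.9
eef_pos: [0.4864, 0.1323, 0.2779]
tool_rot: [0.003, 0.691, 0.723, 0.003]
force: [-0.0, -1.3, -0.9]
opening: 0.568
```

```bash
python3 st.py;python3 look.py E
```

```text
[0.4864 0.1323 0.2779] 92.6 [-0.38  0.24  0.03  1.88 -0.01  1.01  1.27] [-0.  -1.3 -0.9] [-0.03 -0.   -0.02] 50.0
([507.2, 29.2], 3372, [477, 0, 63, 61]) [0.3163 0.2974 0.05  ]
([394.5, 227.9], 414, [383, 218, 24, 20]) [0.5115 0.2147 0.05  ]
([243.8, 231.4], 395, [232, 222, 24, 20]) [0.5229 0.0498 0.05  ]
([394.8, 256.0], 370, [382, 249, 26, 15]) [0.5443 0.2188 0.05  ]
([244.7, 258.7], 345, [232, 252, 26, 15]) [0.5551 0.05   0.05  ]
([9.0, 294.2], 975, [0, 254, 27, 65]) [ 0.612  -0.2257  0.05  ]
```

Emit:
move_arm(deltas="-8 0 0 0 -0.8 2.2 5; -8 0 0 0 -1.1 2.0 5; -8 0 0 0 -1.4 1.8 5; 0 0 0 0 0 0 5; 0 0 0 0 0 0 5")

```text
clock: 17.58
eef_pos: [0.4693, 0.1223, 0.2183]
tool_rot: [0.144, 0.682, 0.703, 0.142]
force: [0.8, 0.8, 0.3]
opening: 0.566
```

```bash
python3 st.py; python3 look.py F
```

```text
[0.4693 0.1223 0.2183] 91.6 [-0.55  0.11  0.08  2.29  0.44  0.4   0.76] [0.8 0.8 0.3] [0.05 0.38 0.04] 49.9
([423.2, 184.4], 823, [409, 169, 31, 32]) [0.5061 0.2128 0.05  ]
([241.4, 189.4], 778, [227, 174, 29, 32]) [0.5169 0.0506 0.05  ]
([420.4, 219.0], 414, [405, 212, 32, 15]) [0.5448 0.2186 0.05  ]
([245.8, 222.6], 387, [231, 216, 30, 14]) [0.5552 0.0502 0.05  ]
([6.3, 262.3], 424, [0, 243, 20, 41]) [ 0.6197 -0.2164  0.05  ]
```

Both corners are level: rays from the two views agree at z=0.050 within 0.5 mm. Next, the tin.

```bash
python3 -c "
from h import *
go([.475,-.237,.25],112,7,8.8)"
```

```text
3.3 0.7 -2.9 -5.14 0.11 -0.40 8.8; 3.3 0.7 -2.9 -5.13 -0.18 -0.45 8.8; 3.3 0.7 -2.9 -5.11 -0.46 -0.50 8.8; 3.3 0.7 -2.9 -5.07 -0.74 -0.52 8.8; 3.3 0.7 -2.9 -5.02 -1.02 -0.53 8.8; 3.3 0.7 -2.9 -4.96 -1.30 -0.52 8.8; 3.3 0.7 -2.9 -4.88 -1.58 -0.50 8.8;
```

Emit:
move_arm(deltas="3.3 0.7 -2.9 -5.1 0.1 -0.4 8.8; 3.3 0.7 -2.9 -5.1 -0.2 -0.4 8.8; 3.3 0.7 -2.9 -5.1 -0.4 -0.5 8.8; 3.3 0.7 -2.9 -5.1 -0.7 -0.5 8.8; 3.3 0.7 -2.9 -5.0 -1.0 -0.5 8.8")

```text
clock: 18.25
eef_pos: [0.4766, -0.0992, 0.2423]
tool_rot: [0.056, 0.608, 0.79, 0.055]
force: [0.8, -0.6, -0.6]
opening: 0.998
```

Emit:
move_arm(deltas="3.3 0.7 -2.9 -5.0 -1.3 -0.5 8.8; 3.3 0.7 -2.9 -4.9 -1.6 -0.5 8.8; 0 0 0 0 0 0 8.8; 0 0 0 0 0 0 8.8")

```text
clock: 18.75
eef_pos: [0.4813, -0.212, 0.2558]
tool_rot: [0.016, 0.57, 0.822, 0.018]
force: [-1.0, 0.8, 0.7]
opening: 0.998
```

```bash
python3 st.py; cat > tin.py <<'E'
from h import *
import sys
p,V=cap("wrist"); save(p,sys.argv[1]); 
h=cv2.cvtColor(p["img"],cv2.COLOR_RGB2HSV); m=cv2.inRange(h,(105,120,60),(122,255,255))
for a in imaging.place_of(p,"tin_blue")[:3]: print(a["p"],np.round(a["pixel"]),ray(p,V,a["pixel"],0).round(3))
for a in imaging.masks_of(p,"tin_blue")[:2]:
    # top face: bright blue within mask
    mm=(m>0)&a["mask"]; v=h[...,2][mm]
    if mm.sum()<200: continue
    t=mm&(h[...,2]>np.percentile(v,[5,95]).mean()); r,c=np.nonzero(t)
    pts=np.array([ray(p,V,(x,y),.11)[:2] for x,y in zip(c,r)],np.float32); rc=cv2.minAreaRect(pts); b=cv2.boxPoints(rc)
    e=max((b[1]-b[0],b[2]-b[1]),key=np.linalg.norm); print(a["p"],np.percentile(v,[5,50,95]),rc,"yaw",np.degrees(np.arctan2(e[1],e[0]))%180)
w=cv2.inRange(h,(0,0,170),(180,40,255)); n,_,st,c=cv2.connectedComponentsWithStats(w)
print([(c[i].round(0).tolist(),st[i,2:].tolist(),ray(p,V,c[i],.122).round(4).tolist()) for i in range(1,n) if 100<st[i,4]<8000 and st[i,1]<330])
E
python3 tin.py w5
```

```text
[ 0.4813 -0.212   0.2558] 110.5 [ 0.16  0.29  0.22  1.89 -0.11  0.94  2.37] [-1.   0.8  0.7] [0.06 0.06 0.02] 87.9
0.83 [522. 132.] [ 0.349 -0.033  0.   ]
0.67 [639. 220.] [0.387 0.148 0.   ]
0.62 [301. 174.] [ 0.475 -0.239  0.   ]
[([426.0, 102.0], [71, 144, 3331], [0.371, -0.1727, 0.122]), ([119.0, 164.0], [92, 118, 1404], [0.4936, -0.3739, 0.122]), ([601.0, 145.0], [38, 38, 1090], [0.3519, -0.0362, 0.122]), ([294.0, 164.0], [69, 71, 922], [0.4459, -0.2475, 0.122]), ([104.0, 175.0], [39, 38, 1125], [0.506, -0.3832, 0.122]), ([295.0, 199.0], [37, 36, 1036], [0.4716, -0.238, 0.122]), ([38.0, 299.0], [82, 79, 3055], [0.6383, -0.4227, 0.122]), ([231.0, 312.0], [57, 97, 871], [0.5904, -0.2585, 0.122]), ([572.0, 306.0], [127, 53, 3564], [0.4779, 0.025, 0.122]), ([484.0, 315.0], [32, 20, 236], [0.5132, -0.0435, 0.122]), ([228.0, 328.0], [11, 21, 124], [0.6078, -0.2564, 0.122]), ([510.0, 343.0], [32, 42, 434], [0.5317, -0.0058, 0.122])]
```

View pics/w5.png

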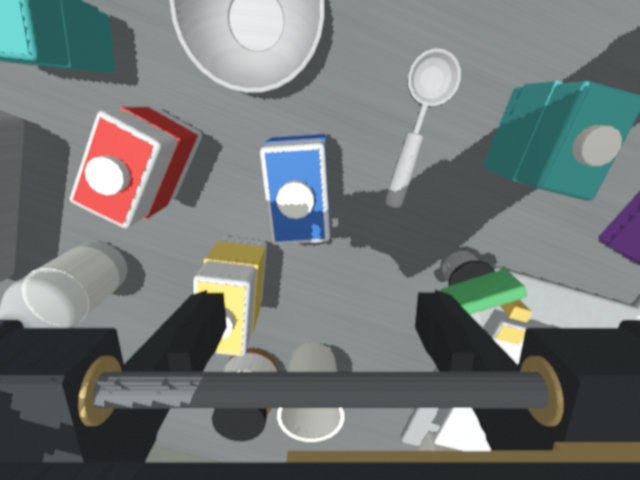

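Wrist view: the blue-topped tin is at (295,190), cap (295,199). Neighbours are red (115,170), yellow (230,290) and turquoise (570,140), so the choice holds.

```bash
python3 -c "
from h import *
p,V=cap('wrist')
P=[ray(p,V,x,.11)[:2] for x in ((261,148),(325,140),(330,240),(274,242))]
for a,b in ((0,1),(1,2),(2,3),(3,0)): d=P[b]-P[a]; print(np.linalg.norm(d).round(4),np.degrees(np.arctan2(d[1],d[0]))%180)
print(np.mean(P,0))
go([.472,-.238,.17],113,3,8.8)"
```

```text
0.0508 117.49501352928493
0.0837 23.806268740009923
0.0486 112.87455012932043
0.0797 25.2949097496398
[ 0.47010339 -0.2362106 ]
0.9 0.1 -0.8 -0.73 -0.72 2.82 8.8; 0.9 0.1 -0.8 -0.72 -0.68 2.83 8.8; 0.9 0.1 -0.8 -0.72 -0.65 2.84 8.8;
```

Emit:
move_arm(deltas="0.9 0.1 -1.3 -0.7 -0.8 2.8 8.8; 0.9 0.1 -1.3 -0.7 -0.8 2.8 8.8; 0.9 0.1 -1.3 -0.7 -0.8 2.8 8.8; 0 0 0 0 0 0 8.8")

```text
clock: 19.45
eef_pos: [0.47, -0.2344, 0.1698]
tool_rot: [0.001, 0.537, 0.844, 0.001]
force: [-0.0, 1.0, 1.0]
opening: 0.996
```

```bash
python3 st.py; python3 -c "
from h import *
go([.472,-.238,.069],114.5,4,8.8)"
```

```text
[ 0.47   -0.2344  0.1698] 115.1 [ 0.22  0.42  0.2   1.94 -0.12  0.79  2.49] [-0.  1.  1.] [ 0.08  0.02 -0.01] 87.8
0.0 0.0 0.1 -0.10 0.00 2.52 8.8; 0.0 0.0 0.1 -0.10 0.00 2.52 8.8; 0.0 0.0 0.1 -0.10 0.00 2.52 8.8; 0.0 0.0 0.1 -0.10 0.01 2.52 8.8;
```

Emit:
move_arm(deltas="0 0 0 -0.1 0 2.5 8.8; 0 0 0 -0.1 0 2.5 8.8; 0 0 0 -0.1 0 2.5 8.8; 0 0 0 -0.1 0 2.4 8.8; 0 0 0 0 0 0 8.8")

```text
clock: 20.08
eef_pos: [0.4786, -0.2339, 0.0752]
tool_rot: [0.005, 0.535, 0.845, 0.004]
force: [0.3, 1.1, -0.8]
opening: 0.998
```

```bash
python3 st.py
```

```text
[ 0.4786 -0.2339  0.0752] 115.3 [ 0.25  0.58  0.16  1.97 -0.17  0.59  2.54] [ 0.3  1.1 -0.8] [0.03 0.06 0.03] 88.0
```

Emit:
move_arm(deltas="0 0 0 -0.1 -0.7 0.5 8.8; 0 0 0 0 0 0 4; 0 0 0 0 0 0 4; 0 0 0 0 0 0 4; 0 0 0 0 0 0 4", squeeze=30)

```text
clock: 20.7
eef_pos: [0.4749, -0.238, 0.0739]
tool_rot: [0.008, 0.535, 0.845, 0.005]
force: [-0.3, 0.3, -2.7]
opening: 0.592
```

Emit:
move_arm(deltas="0 0 0 0 0 0 4; 0 0 0 0 0 0 4")

```text
clock: 20.95
eef_pos: [0.4749, -0.238, 0.0739]
tool_rot: [0.008, 0.535, 0.845, 0.005]
force: [-0.2, 0.5, 0.5]
opening: 0.59
```

```bash
python3 st.py
```

```text
[ 0.4749 -0.238   0.0739] 115.3 [ 0.26  0.58  0.16  1.98 -0.17  0.58  2.55] [-0.2  0.5  0.5] [0.01 0.06 0.03] 52.0
```

Emit:
move_arm(deltas="0 0 0 0 0 -1 4; 0 0 0 0 0 -3 4; 0 0 0 0 0 -4 4; 0 0 0 0 0 -5 4; 0 0 0 0 0 -4 4")

```text
clock: 21.58
eef_pos: [0.4671, -0.2362, 0.2453]
tool_rot: [0.002, 0.535, 0.845, 0.004]
force: [1.2, 0.1, -4.4]
opening: 0.589
```

```bash
python3 st.py; python3 -c "
from h import *
go([.638,.139,.21],95,10,4)"
```

```text
[ 0.4671 -0.2362  0.2453] 115.3 [ 0.2   0.31  0.22  1.88 -0.09  0.95  2.48] [ 1.2  0.1 -4.4] [ 0.06 -0.02 -0.01] 51.9
0.0 -0.0 2.0 2.66 3.15 0.38 4; 0.0 -0.0 2.0 2.77 3.05 0.38 4; 0.0 -0.0 2.0 2.88 2.95 0.38 4; 0.0 -0.0 2.0 2.98 2.85 0.37 4; 0.0 -0.0 2.0 3.08 2.74 0.37 4; 0.0 -0.0 2.0 3.17 2.63 0.37 4; 0.0 -0.0 2.0 3.27 2.51 0.36 4; 0.0 -0.0 2.0 3.35 2.40 0.36 4; 0.0 -0.0 2.0 3.44 2.28 0.36 4; 0.0 -0.0 2.0 3.51 2.16 0.36 4;
```

Emit:
move_arm(deltas="0 0 2 2.7 3.2 0 4; 0 0 2 2.8 3.1 0 4; 0 0 2 2.9 3.0 0 4; 0 0 2 3.0 2.9 0 4; 0 0 2 3.1 2.7 0 4")

```text
clock: 22.2
eef_pos: [0.5542, -0.0474, 0.2513]
tool_rot: [0.004, 0.613, 0.79, 0.003]
force: [1.0, -0.2, -3.7]
opening: 0.59
```

Emit:
move_arm(deltas="0 0 2 3.2 2.6 0.4 4; 0 0 2 3.3 2.5 0.4 4; 0 0 2 3.4 2.4 0.4 4; 0 0 2 3.4 2.3 0.4 4; 0 0 2 3.2 2.0 0.4 4")

```text
clock: 22.82
eef_pos: [0.6397, 0.1417, 0.231]
tool_rot: [0.002, 0.682, 0.731, 0.001]
force: [0.3, -0.6, -4.6]
opening: 0.585
```

```bash
python3 st.py; python3 - <<'E'
from h import *
go([.638,.139,.15],95,3,4)
p,V=cap("top"); save(p,"top2",(210,140,410,290),4)
h=cv2.cvtColor(p["img"],cv2.COLOR_RGB2HSV)
for t in ("plate","tin_blue"): print(t,[(np.round(a["pixel"],1),round(a["p"],2),ray(p,V,a["pixel"],.05).round(3)) for a in imaging.place_of(p,t)[:2]])
E
```

```text
[0.6397 0.1417 0.231 ] 94.0 [-0.4   0.55  0.16  1.54 -0.1   1.05  1.43] [ 0.3 -0.6 -4.6] [-0.03 -0.04  0.07] 51.5
0.1 0.0 -0.3 -0.08 -0.07 2.70 4; 0.1 0.0 -0.3 -0.08 -0.07 2.70 4; 0.1 0.0 -0.3 -0.08 -0.07 2.70 4; 
plate [(array([260.1, 204.2]), 0.83, array([0.635, 0.135, 0.05 ]))]
tin_blue [(array([248.9, 190.2]), 0.76, array([0.672, 0.166, 0.05 ])), (array([323.5, 311.9]), 0.7, array([ 0.36 , -0.033,  0.05 ]))]
```

Emit:
move_arm(deltas="0 0 0 0 -0.2 3 4; 0 0 0 0 -0.2 3 4; 0 0 0 0 -0.2 2.5 4; 0 0 0 0 0 0.8 4; 0 0 0 0 0 0 4")

```text
clock: 23.6
eef_pos: [0.6317, 0.1368, 0.1361]
tool_rot: [0.002, 0.682, 0.732, -0.001]
force: [0.5, 0.0, -3.9]
opening: 0.585
```

```bash
python3 st.py
```

```text
[0.6317 0.1368 0.1361] 94.0 [-0.39  0.65  0.15  1.63 -0.11  0.87  1.44] [ 0.5  0.  -3.9] [ 0.01 -0.01 -0.03] 51.6
```

Emit:
move_arm(deltas="0 0 0 0.1 0.4 0.3 4; 0 0 0 0 0.1 0.3 4; 0 0 0 0 0.1 0.2 4; 0 0 0 0 0 0.15 4; 0 0 0 0 0 0 4")

```text
clock: 24.22
eef_pos: [0.6401, 0.1383, 0.1291]
tool_rot: [0.003, 0.682, 0.731, 0.001]
force: [-0.7, -0.6, -5.3]
opening: 0.585
```

```bash
python3 st.py
```

```text
[0.6401 0.1383 0.1291] 94.0 [-0.38  0.67  0.15  1.62 -0.11  0.86  1.45] [-0.7 -0.6 -5.3] [ 0.02 -0.01 -0.07] 51.6
```

Emit:
move_arm(deltas="0 0 0 0 0 0.2 4; 0 0 0 0 0 0.15 4; 0 0 0 0 0 0.15 4; 0 0 0 0 0 0 4")

```text
clock: 24.72
eef_pos: [0.6402, 0.1384, 0.1245]
tool_rot: [0.003, 0.682, 0.731, 0.001]
force: [0.4, -0.3, -2.5]
opening: 0.589
```

```bash
python3 st.py
```

```text
[0.6402 0.1384 0.1245] 94.0 [-0.38  0.67  0.14  1.62 -0.11  0.85  1.45] [ 0.4 -0.3 -2.5] [-0.09  0.14 -0.01] 51.9
```

Emit:
move_arm(deltas="0 0 0 0 0 0.1 4; 0 0 0 0 0 0.05 4; 0 0 0 0 0 0 4")

```text
clock: 25.1
eef_pos: [0.6403, 0.1384, 0.1245]
tool_rot: [0.003, 0.682, 0.731, 0.001]
force: [-1.4, -0.3, -2.1]
opening: 0.589
```

```bash
python3 st.py
```

```text
[0.6403 0.1384 0.1245] 94.0 [-0.38  0.67  0.14  1.62 -0.11  0.85  1.45] [-1.4 -0.3 -2.1] [-0.11  0.38 -0.03] 51.9
```

Emit:
move_arm(deltas="0 0 0 0 0 0.25 4; 0 0 0 0 0 0.2 4")

```text
clock: 25.35
eef_pos: [0.6405, 0.1388, 0.124]
tool_rot: [0.003, 0.682, 0.731, 0.002]
force: [-9.7, -1.6, 17.7]
opening: 0.585
```

```bash
python3 st.py
```

```text
[0.6405 0.1388 0.124 ] 94.0 [-0.38  0.68  0.14  1.62 -0.12  0.85  1.45] [-9.7 -1.6 17.7] [-0.7   1.85 -0.01] 51.6
```

Emit:
move_arm(deltas="0 0 0 0 0 0 4; 0 0 0 0 0 0 5.6; 0 0 0 0 0 0 7; 0 0 0 0 0 0 8.8; 0 0 0 0 0 0 8.8")

```text
clock: 25.98
eef_pos: [0.6424, 0.1393, 0.1243]
tool_rot: [0.004, 0.682, 0.732, 0.003]
force: [-0.0, -0.2, -0.4]
opening: 0.952
```

Emit:
move_arm(deltas="0 0 0 0 0 -1 8.8; 0 0 0 0 0 -3 8.8; 0 0 0 0 0 -5 8.8; 0 0 0 0 0 -5 8.8; 0 0 0 0 0 -3 8.8")

```text
clock: 26.6
eef_pos: [0.6394, 0.1391, 0.2994]
tool_rot: [0.003, 0.682, 0.731, 0.002]
force: [1.4, 0.4, -0.4]
opening: 1.0
```

Emit:
move_arm(deltas="0 0 0 0 -5 0 8.8; 0 0 0 0 -5 0 8.8; 0 0 0 0 -5 0 8.8; 0 0 0 0 0 0 8.8; 0 0 0 0 0 0 8.8")

```text
clock: 27.22
eef_pos: [0.4887, 0.1286, 0.3047]
tool_rot: [0.006, 0.682, 0.731, 0.008]
force: [-0.0, 0.3, -0.2]
opening: 0.997
```

```bash
python3 st.py; python3 look.py G; python3 - <<'E'
from h import *
p,V=cap("scene"); save(p,"scene2")
for t,z in (("tin_blue",.05),("plate",.05),("tin_red",0),("tin_yellow",0)): print(t,[(np.round(a["pixel"]),round(a["p"],2),ray(p,V,a["pixel"],z).round(3)) for a in imaging.place_of(p,t)[:3]])
a=cv2.imread("pics/vG.png"); b=cv2.imread("pics/scene2.png")[180:340,140:500]
b=cv2.resize(b,(640,284)); cv2.imwrite("pics/end.png",np.vstack([a[:316],b]))
E
```

```text
[0.4887 0.1286 0.3047] 94.0 [-0.49  0.2   0.16  1.86 -0.03  1.06  1.33] [-0.   0.3 -0.2] [ 0.05 -0.03  0.04] 87.9
([503.7, 30.5], 3302, [474, 0, 61, 63]) [0.3128 0.2977 0.05  ]
([250.4, 219.1], 336, [240, 211, 22, 18]) [0.5233 0.0494 0.05  ]
([392.6, 218.9], 351, [382, 210, 23, 18]) [0.5116 0.2146 0.05  ]
([15.3, 268.5], 1999, [0, 229, 41, 77]) [ 0.6059 -0.2369  0.05  ]
([250.8, 244.8], 305, [239, 238, 24, 14]) [0.5552 0.05   0.05  ]
([392.5, 245.2], 317, [381, 239, 24, 14]) [0.544  0.2189 0.05  ]
tin_blue [(array([324., 227.]), 0.92, array([ 0.433, -0.022,  0.05 ])), (array([367., 274.]), 0.61, array([0.632, 0.135, 0.05 ])), (array([380., 241.]), 0.55, array([0.475, 0.145, 0.05 ]))]
plate [(array([368., 274.]), 0.69, array([0.634, 0.138, 0.05 ]))]
tin_red [(array([198., 241.]), 0.72, array([ 0.506, -0.385,  0.   ])), (array([176., 222.]), 0.66, array([ 0.419, -0.499,  0.   ])), (array([501., 289.]), 0.47, array([0.555, 0.466, 0.   ]))]
tin_yellow [(array([155., 267.]), 0.73, array([ 0.656, -0.441,  0.   ])), (array([224., 264.]), 0.71, array([ 0.6  , -0.263,  0.   ])), (array([370., 277.]), 0.31, array([0.574, 0.135, 0.   ]))]
```

View pics/end.png

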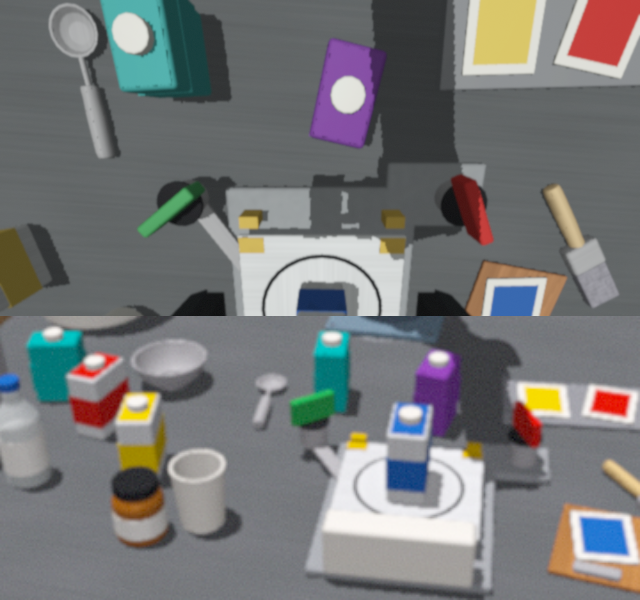

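The blue tin stands upright inside the ring. The pads and posts still read the same as in the level check, the neighbours have not moved, and the arm is clear. Handing in.

```bash
python3 -c "
from h import *
print(env.hand_in())"
```

```text
the job is handed in; nothing more can be done
None
```

The plate is level, the blue tin stands in the ring, and I handed the job in at about 27 s of the 72 s.

- **Levelling:** I turned the left knob about 94° anticlockwise and the right knob about 58° clockwise. Two wrist views then put both front corners within about 0.5 mm of 50 mm, and the corners had not shifted after the tin was set down.
- **Tin:** The board on the clipboard is blue, so I gripped the blue tin (52 mm opening) and set it down gently, with at most about 22 N of extra wrist force. The final pictures show it upright inside the ring. The network put the tin at (0.632, 0.135) and the plate at (0.634, 0.138), about 4 mm apart.
- **Other things:** The red and yellow tins read within about 5 mm of their starting places in the scene camera. The bystanders look unmoved in the pictures, but I did not re-measure each one. The arm ended clear of everything.

**Failed or disagreeing checks:**
- The left post's height could not be triangulated in the second pair of views, because it was in shadow. The first pair put it at 51.0 mm, against the known 50 mm.
- The plate-centre estimates from the corner pads and from the network differed by about 7 mm, well inside the 35 mm tolerance.
- The networks often reported look-alikes for the blue tin, so I went by colour in the pictures.

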